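Lock the instrument cover with the slot key

ROBOT

A 6-joint arm with a two-finger parallel gripper is mounted at the origin on the work surface. World frame = base frame: x ahead of the robot, y to its left, z up, the work surface at z = 0. Lengths are in mm, angles in rad, forces in N, time in s.
With the tool pointing down it reaches from about 350 to 875 mm from the base axis. Payload 4.2 kg.
Tool frame: the origin (TCP) lies midway between the tips of the shut fingers; the grasp point (between the pads) lies 19 mm behind it (arm.tcp_to_grasp is the distance from the TCP to the grasp point, in mm); z points along the fingers, y is the line along which they close (so a half turn about z gives the same grasp; the last joint's range is limited). The gripper opens to 85 mm and grips with 20 to 120 N. Pads are 22 mm wide; open, the fingers measure 114 mm over their backs; the gripper's body (76 mm by 85 mm) begins 54 mm behind the grasp point. The pads swing forward as they close: fully open they stand 13 mm farther back than shut.
Start: joints at [1.388, 0.385, 0.008, 0, -1.194, -0.259], TCP at [267.196, 564.983, 194.112] pointing down, gripper open.
Joint ranges: [-3.14, 3.14], [-1.21, 2.06], [-1.07, 1.41], [-3.16, 2.05], [-2.99, -0.16], [-3.1, 3.1]. Speed limits (rad/s): [2.79, 2.79, 3.14, 3.14, 3.14, 3.14].

INTERFACE

Orientations are given as a unit quaternion [x, y, z, w].
In Python, from bench import arm, imaging, job, models gives the robot as it stands.
- The arm moves only by the tool arm_command, never from a script. Its argument "rows" is a list of rows, each an object with "grip": the opening, from 0 (shut) to 1 (fully open); "linear": the shift along the tool's x, y, z in mm, a list of three; "rot": the turn, a rotation vector about the tool's x, y, z in rad, a list of three. In form: [{"grip": grip, "linear": [tx, ty, tz], "rot": [rx, ry, rz]}, ...]. A call has 1 to 10 rows; each row is the pose to reach, as a shift and turn from the pose commanded when the call began, along the tool's axes at that moment; what a row does not reach only later rows make up. A row lasts 1/8 s, in which the tool goes at most 62.5 mm and 10.7 degrees, less where a joint would pass 70% of its speed; a pose out of reach is approached as far as the arm can. A call with a gripper value outside its range is refused whole. The fingers move at their own pace and stop on an object; the grip force is fixed at half the most. Time passes only in rows, so rows that repeat a pose let the fingers close. It gives the time, the measured TCP pose, the force, the opening and the grip force at its end, in the units of the state.
- arm.read_state(): the state, without advancing time (a new reading comes with each control period).
- imaging.get_image(name): name is "scene" or "side" or "wrist"; returns a dict with "frame" (480x640x3 uint8, red, green, blue), "fx", "fy", "cx", "cy" (pixels), "extrinsics" (4x4, takes a point from world to camera coordinates); the wrist camera has in their place "T_tool_cam" (4x4, takes a point from camera to tool coordinates, whose origin is the TCP and whose axes are the flange's). Camera axes: x right, y down, z forward; pixel columns grow to the right and rows downward; lengths in mm; the calibration is good to about 2 mm. A picture is of the moment at which its call begins: read the wrist's pose just before it. There is no depth.
- job.job_done(): hands the job in; it is judged then, once.
Trained networks look in a picture, given as the dict that the camera call returned (one of the last four; its "shot" number tells which), for a name from the list of things; names that differ only in an ending like _2 or _b are one class to them, and where a whole thing is asked for, a point or a joint stands for the part that bears it (a point fixed in the world has none). Each returns a list of dicts, best first, with "score" (0 to 1); they miss things now and then, are a little off and sometimes report something else, mostly with a low value. They report only what shows in the picture. A call takes as long as a camera call. They do not tell look-alikes from the thing itself.
- models.spot_in(picture, query): "rect" ([left, top, right, bottom] in pixels, round what is visible of it).
- models.tip_of(picture, query): "pixel" ([column, row] in pixels: a listed point, or the origin of a listed thing).
The state is a dict: "clock": time; "joints": joint angles; "joint_vel": joint speeds; "joint_efforts": joint torques, N m; "position": TCP position; "ee_rot": TCP orientation; "contact_force": force on the tool from outside, world axes, zero at the start; "wrist_torque": the same for the moment, N m; "gripper_width": finger opening in mm; "grasp_force": force on a finger pad.
Only numpy, scipy, OpenCV 4.12 (cv2) and the standard library are available. Lean on these libraries where they do the work, as an engineer would, in place of code of your own. Each camera call takes 0.05 s, during which the arm holds its last target. There are 200 camera calls.

TASK

Take the flat-bladed key out of its stand and lock the open fastener on the instrument's cover (its slot still runs from the front of the case to the back; the other one is already locked): seat the blade in the slot, push the sprung head in and turn it a quarter turn clockwise with the key until it springs back up locked. Then put the key back in its stand, upright and fully home. Work gently by feel, pressing and twisting no more than 35 N in all on the fastener or the cover, and leave the locked fastener and the things lying about alone.

Things in the scene. Friction and masses are not known exactly. Their poses are not given: they have to be found in the camera images.
- key: 80 g key: steel blade 22 mm wide (its x), 3 mm thick (its y), lower 28 mm bare; above it a flat grey plastic handle 36 (x) x 16 (y) x 50 mm high, from 28 to 78 mm above the blade's tip. Origin: centre of the blade's lower edge; z points up through the handle. Starts upright in its stand. Half a turn about z makes no difference.
- stand: Fixed black block 70 (x) x 50 (y) x 30 mm high; origin: centre of its underside on the bench. In its middle a pocket right through, 28 (x) x 8 mm (y), takes the blade; the handle then rests on the block's top, with the key's tip 2 mm above the bench.
- case: Fixed instrument case 160 (x) x 240 (y) x 60 mm high with an aluminium cover on top; origin: centre of its underside. Its -x side is the front, with connectors. Two alike fasteners stand on the cover 72 mm to either side of its centre along y; which of them is open differs.
- fastener: The OPEN fastener, on the cover: fixed dark steel ring, outside 60, bore 50, 16 mm high, and in it a steel head 36 mm across with a slot 30 mm long, 4.5 wide, 8 deep, closed at its ends. Origin: centre of the ring's underside on the cover (60 mm above the bench); axes as the case. At rest the head's top is 19 and the slot's floor 11 mm above the origin.
- bore (a point): Centre of the open fastener's bore at the ring's top (16 mm above the cover), NOT of the head: the head floats, and stands up to 7 mm off the bore's centre, to either side along the fastener's y (x is centred), held there by stiff friction (60 N). This offset is not measured; it must be felt or seen.
- head_turn (a joint): Turn of the head, rad: 0 = slot along the fastener's x (open), grows clockwise seen from above, hard stop at 1.571. Starts between 0 and 0.07. Friction 0.08 N m. A bayonet inside blocks it from about 0.1 to 1.38 unless the head is pushed in more than 3 mm; beyond 1.38 the head springs up again when let go, and is locked.
- head_push (a joint): How far the head is pushed in, m: 0 at rest, stop at 0.006; spring about 3 N at first and 1.5 N more per mm (about 10 N at 4.5 mm, 12 N at the stop).
- fastener_locked: The already locked fastener: looks the same, with its slot along the case's y, head centred and immovable. Same origin and axes as the open one.
- screwdriver: Bystander: screwdriver lying on the bench, about 170 mm long; origin at the underside, near its middle.
- flux_bottle: Bystander: small bottle, 32 mm across, 75 mm high; origin at the underside's centre.
- cutters: Bystander: side cutters with red handles lying flat, about 140 mm long; origin at the underside, near its middle.
- spool: Bystander: solder spool standing on its end, 56 mm across, 32 mm high; origin at the underside's centre.
- module: Bystander: black plastic module 60 x 45 x 22 mm; origin at the underside's centre.
- parts_cup: Bystander: low white cup, 70 mm across, 35 mm high; origin at the underside's centre.
Things that resemble listed ones, but are neither listed nor needed, are in the scene too. What is shaped like the key but red is not meant.

How it is judged:
By the outcome, as a careful person would: the job done as asked, in the order asked, and still so for the second after the job is handed in, with the robot touching nothing.
It also fails if it takes over 72 s, if anything falls off the work surface, if the arm or the gripper's body presses on something with over 40 N, if the wrist force passes 120 N, or if a joint passes its speed limit or range.

## Working session

There is one attempt and no reset: what is moved stays moved. The work goes in short steps, Python scripts to look and compute and a tool call to move; the robot and the scene stay as the last step left them, time stands still between calls to the robot, and variables do not carry over. Pictures are saved under pics/ and viewed, at most 10 in all, crops included, and the job is handed in when it is done.

Besides the shell and the picture viewer there is one more tool, called as name([rows], argument=value, ...), one row to a line, values as JSON. arm_command: Moves the arm, as the interface text tells. Its arguments: {"type":"object","properties":{"rows":{"type":"array"}},"required":["rows"]}

```bash
mkdir -p pics; ls
cat > h.py <<'E'
import numpy as np, cv2
from bench import arm, imaging, job, models
from scipy.spatial.transform import Rotation as R
def save(p,n,crop=None,s=1):
    f=p["frame"]
    if crop: f=f[crop[1]:crop[3],crop[0]:crop[2]]
    cv2.imwrite("pics/"+n,cv2.resize(f[:,:,::-1],None,fx=s,fy=s,interpolation=cv2.INTER_CUBIC))
def toolT(s=None):
    s=s or arm.read_state(); T=np.eye(4); T[:3,:3]=R.from_quat(s["ee_rot"]).as_matrix(); T[:3,3]=s["position"]; return T
def c2w(p,T=None):
    return np.linalg.inv(p["extrinsics"]) if "extrinsics" in p else T@np.array(p["T_tool_cam"])
def onplane(p,px,z,T=None):
    M=c2w(p,T); d=M[:3,:3]@np.array([(px[0]-p["cx"])/p["fx"],(px[1]-p["cy"])/p["fy"],1]); o=M[:3,3]
    return o+d*(z-o[2])/d[2]
def proj(p,X,T=None):
    c=np.linalg.inv(c2w(p,T))@np.append(X,1); return [p["fx"]*c[0]/c[2]+p["cx"],p["fy"]*c[1]/c[2]+p["cy"]]
E
python3 - <<'E'
from h import *
np.set_printoptions(precision=1,suppress=True)
s=arm.read_state(); print(s)
for n in ["scene","side"]:
    p=imaging.get_image(n); save(p,n+"0.png"); print(n,p["fx"],c2w(p)[:3,3])
    for q in ["key","stand","case","fastener","fastener_locked","bore"]:
        r=models.spot_in(p,q)[:4]; t=models.tip_of(p,q)[:4]
        print(q,[(np.round(a["rect"]),round(a["score"],2)) for a in r],[(np.round(a["pixel"]),round(a["score"],2), onplane(p,a["pixel"],dict(key=2,stand=0,case=0,bore=76).get(q,60))) for a in t])
E
```

```text
pics
{'clock': 0.0, 'joints': array([ 1.4,  0.4,  0. , -0. , -1.2, -0.3]), 'joint_vel': array([-0., -0.,  0.,  0., -0., -0.]), 'joint_efforts': array([  0. , -39.2,  18.8,   4.2,  -0. ,   0. ]), 'position': array([266.9, 564.4, 193. ]), 'ee_rot': array([ 1. , -0.2, -0. ,  0. ]), 'contact_force': array([ 0.1, -0.9, -0.2]), 'wrist_torque': array([-0. , -0. ,  0.1]), 'grasp_force': 0.0, 'gripper_width': 85.48123199634888}
scene 433.00073838906724 [1003.7  606.8  585.5]
key [(array([286., 181., 296., 207.]), 0.65), (array([248., 189., 265., 211.]), 0.63)] [(array([258., 215.]), 0.82, array([ 563.5, -291.7,    2. ])), (array([248., 247.]), 0.62, array([ 657.4, -177.2,    2. ])), (array([290., 209.]), 0.58, array([ 482.4, -261.2,    2. ])), (array([499., 332.]), 0.4, array([433.3, 348.6,   2. ]))]
stand [(array([241., 206., 275., 222.]), 0.71), (array([406., 271., 444., 299.]), 0.31)] [(array([255., 217.]), 0.68, array([ 574. , -290.1,    0. ]))]
case [(array([320., 233., 465., 342.]), 0.95)] [(array([385., 294.]), 0.96, array([520.9, 143.9,   0. ])), (array([422., 287.]), 0.72, array([445
[... 633 characters left out ...]
y([373., 358., 418., 407.]), 0.92), (array([214., 193., 245., 216.]), 0.61)] [(array([394., 382.]), 0.9, array([ 574.7, -286.3,    0. ])), (array([180., 206.]), 0.55, array([421.7, 343.9,  -0. ])), (array([397., 385.]), 0.21, array([ 575.3, -293.5,    0. ]))]
case [(array([185., 185., 317., 292.]), 0.56)] [(array([250., 239.]), 0.76, array([515.3, 160.6,   0. ]))]
fastener [(array([215., 192., 243., 214.]), 0.7)] [(array([232., 206.]), 0.8, array([507.3, 221.2,  60. ]))]
fastener_locked [(array([257., 228., 285., 251.]), 0.73)] [(array([273., 243.]), 0.74, array([529.6,  75.2,  60. ]))]
bore [(array([216., 192., 243., 217.]), 0.66)] [(array([227., 204.]), 0.55, array([494. , 217.4,  76. ]))]
```

Run:
```python
import cv2
a=cv2.imread("pics/scene0.png");b=cv2.imread("pics/side0.png")
cv2.imwrite("pics/s1.png",a)
c=cv2.resize(b[340:430,300:450],None,fx=4,fy=4,interpolation=2); cv2.imwrite("pics/s2.png",c)
```

```text
(no output)
```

View pics/scene0.png

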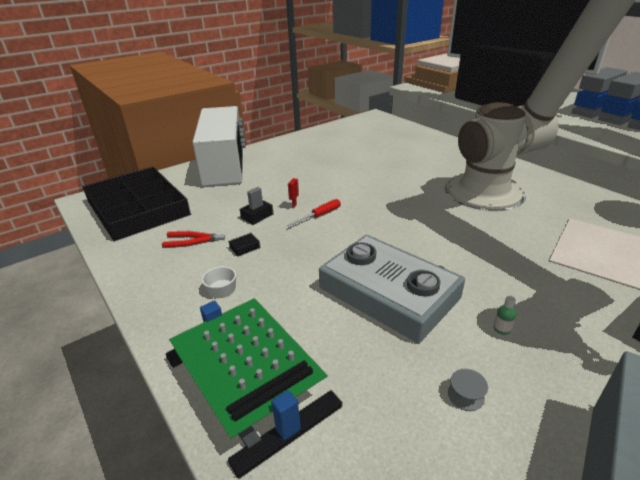

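View pics/s2.png

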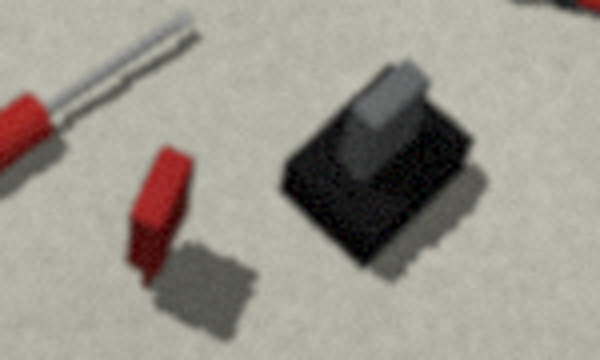

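View pics/side0.png

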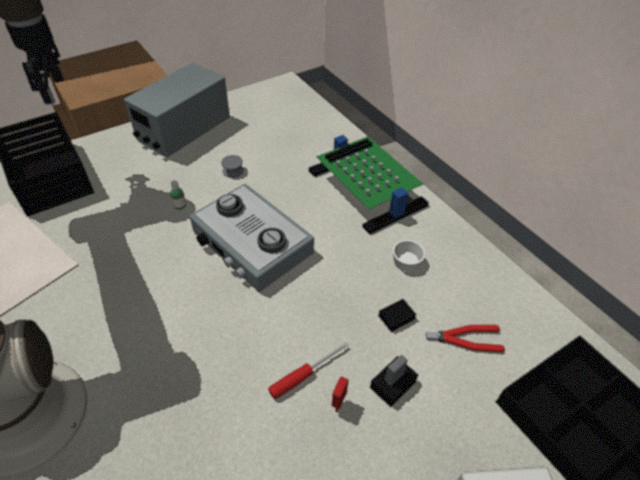

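The grey key in its black stand is at scene (256,198) and side (397,370). The only look-alike is the red key, loose on the bench at scene (293,190) and side (340,392). I choose the grey one, and the crop confirms it is grey and in the stand. The case's connectors face the robot. Next I'll take a close look over the fasteners.

```bash
cat >> h.py <<'E'
def goto(pos,yaw,T=None):
    "tool-frame shift/turn to reach world pos with tool down; yaw = world heading of tool x (mod nothing)"
    T=toolT() if T is None else T
    Rt=R.from_euler("z",yaw).as_matrix()@np.diag([1,-1,-1.])
    print("linear",np.round(T[:3,:3].T@(np.array(pos)-T[:3,3]),1),"rot",np.round(R.from_matrix(T[:3,:3].T@Rt).as_rotvec(),4))
E
python3 - <<'E'
from h import *
np.set_printoptions(precision=3,suppress=True)
s=arm.read_state();T=toolT(s);print(T, np.arctan2(T[1,0],T[0,0]),s["joints"])
p=imaging.get_image("wrist");print(p["T_tool_cam"],p["fx"])
yaw=np.arctan2(T[1,0],T[0,0])
for dy in (0,): goto([470,150,300],0.16+dy)
goto([470,150,300],yaw)
E
```

```text
[[  0.904  -0.428  -0.    267.206]
 [ -0.428  -0.904   0.    564.995]
 [ -0.     -0.     -1.    194.117]
 [  0.      0.      0.      1.   ]] -0.44185618458211257 [ 1.388  0.385  0.008 -0.    -1.194 -0.259]
[[  -0.      -0.957   -0.289   73.828]
 [   1.      -0.       0.      -0.726]
 [  -0.      -0.289    0.957 -177.688]
 [   0.       0.       0.       1.   ]] 377.9723384495029
linear [ 360.8  288.4 -105.9] rot [-0.    -0.    -0.602]
linear [ 360.8  288.4 -105.9] rot [-0. -0.  0.]
```

Run:
```python
from h import *
goto([545,148,210],0.16)
```

```text
linear [429.4 258.2 -15.9] rot [-0.     -0.     -0.6018]
```

arm_command([
  {"grip": 0.5,"linear": [429,258,-16],"rot": [0,0,-0.602]},
  {"grip": 0.5,"linear": [429,258,-16],"rot": [0,0,-0.602]},
  {"grip": 0.5,"linear": [429,258,-16],"rot": [0,0,-0.602]},
  {"grip": 0.5,"linear": [429,258,-16],"rot": [0,0,-0.602]},
  {"grip": 0.5,"linear": [429,258,-16],"rot": [0,0,-0.602]},
  {"grip": 0.5,"linear": [429,258,-16],"rot": [0,0,-0.602]},
  {"grip": 0.5,"linear": [429,258,-16],"rot": [0,0,-0.602]},
  {"grip": 0.5,"linear": [429,258,-16],"rot": [0,0,-0.602]},
  {"grip": 0.5,"linear": [429,258,-16],"rot": [0,0,-0.602]},
  {"grip": 0.5,"linear": [429,258,-16],"rot": [0,0,-0.602]},
])

```text
clock: 2.6
position: [544.7, 148.1, 210.0]
ee_rot: [0.997, 0.079, -0.0, -0.0]
contact_force: [-0.2, 0.1, 0.3]
gripper_width: 42.8
grasp_force: 0.0
```

Run:
```python
from h import *
np.set_printoptions(precision=1,suppress=True)
s=arm.read_state();T=toolT(s);print(s["clock"],s["position"],np.arctan2(T[1,0],T[0,0]))
p=imaging.get_image("wrist");save(p,"w1.png")
for q in ["case","fastener","fastener_locked","bore"]:
    print(q,[(np.round(a["rect"]),round(a["score"],2)) for a in models.spot_in(p,q)[:4]],[(np.round(a["pixel"]),round(a["score"],2), onplane(p,a["pixel"],dict(case=0,bore=76).get(q,60),T)) for a in models.tip_of(p,q)[:4]])
goto([574,-288,200],0.9)
```

```text
2.6 [544.7 148.1 210. ] 0.15909422869641895
case [(array([180., 150., 452., 333.]), 0.71)] [(array([320., 230.]), 0.73, array([515.9, 148.6,   0. ]))]
fastener [(array([206., 219., 272., 291.]), 0.65)] [(array([243., 252.]), 0.91, array([500. , 216.3,  60. ]))]
fastener_locked [(array([368., 214., 436., 282.]), 0.57)] [(array([400., 244.]), 0.87, array([530.2,  76.3,  60. ]))]
bore [(array([206., 221., 269., 288.]), 0.98)] [(array([237., 260.]), 0.75, array([498.1, 217.9,  76. ]))]
linear [-41.  436.   10.2] rot [-0.  -0.  -0.7]
```

View pics/w1.png

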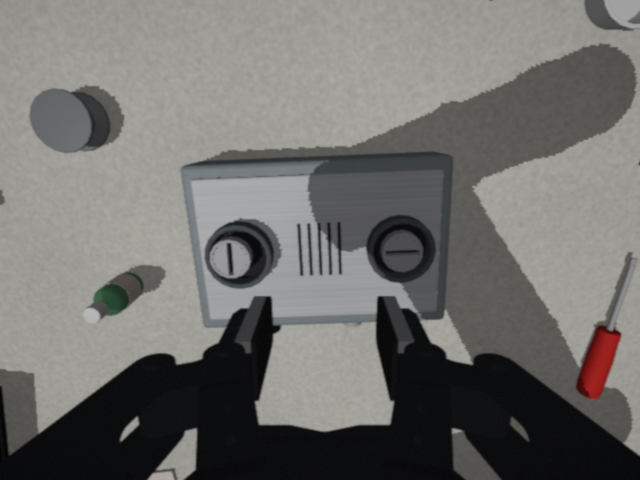

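The open fastener is the left one at (240,255), and its slot runs front to back. Its head, around (231,258), sits towards +y in the bore. The locked one is at (401,250). I'll move closer to measure the head.

Run:
```python
from h import *
goto([485,214,135],0.21)
```

```text
linear [-48.2 -73.7  75.2] rot [-0.0001 -0.0001 -0.0486]
```

arm_command([
  {"grip": 0.5,"linear": [-48,-74,75],"rot": [0,0,-0.05]},
  {"grip": 0.5,"linear": [-48,-74,75],"rot": [0,0,-0.05]},
  {"grip": 0.5,"linear": [-48,-74,75],"rot": [0,0,-0.05]},
  {"grip": 0.5,"linear": [-48,-74,75],"rot": [0,0,-0.05]},
  {"grip": 0.5,"linear": [-48,-74,75],"rot": [0,0,-0.05]},
])

```text
clock: 3.68
position: [486.7, 213.8, 136.2]
ee_rot: [0.995, 0.105, 0.001, -0.001]
contact_force: [-0.0, 0.4, 0.2]
gripper_width: 42.7
grasp_force: 0.0
```

Run:
```python
from h import *
np.set_printoptions(precision=1,suppress=True)
s=arm.read_state();T=toolT(s);print(s["clock"],s["position"],np.arctan2(T[1,0],T[0,0]),s["contact_force"])
p=imaging.get_image("wrist");cv2.imwrite("pics/raw_w2.png",p["frame"][:,:,::-1])
import pickle;pickle.dump((p,T),open("w2.pkl","wb"))
save(p,"w2.png",(200,100,440,300),3)
for q in ["fastener","bore"]:
    print(q,[(np.round(a["pixel"]),round(a["score"],2), onplane(p,a["pixel"],dict(bore=76).get(q,60),T)) for a in models.tip_of(p,q)[:4]])
```

```text
3.675 [486.7 213.8 136.2] 0.20939876533271554 [-0.   0.4  0.2]
fastener [(array([324., 218.]), 0.85, array([502.1, 217.7,  60. ])), (array([529., 222.]), 0.65, array([529.1,  78.6,  60. ]))]
bore [(array([319., 228.]), 0.76, array([498.8, 220.3,  76. ])), (array([322., 220.]), 0.44, array([504. , 219.4,  76. ]))]
```

View pics/w2.png

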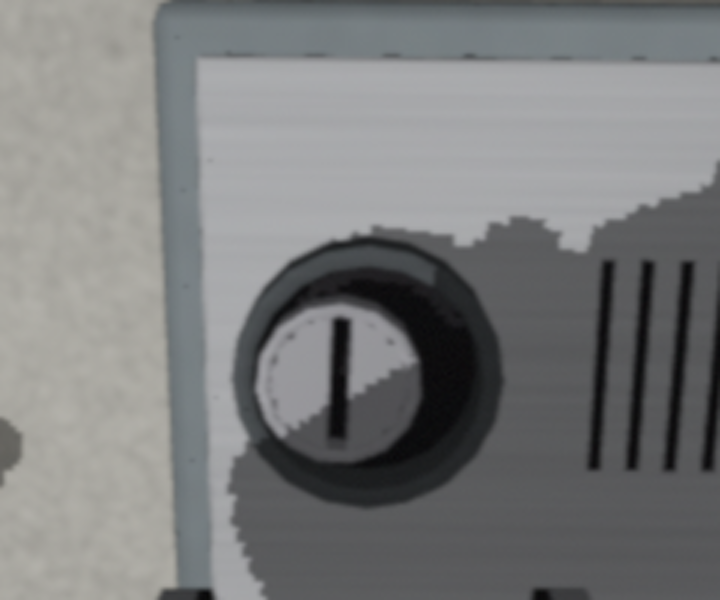

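Run:
```python
from h import *
import pickle
np.set_printoptions(precision=2,suppress=True)
p,T=pickle.load(open("w2.pkl","rb"))
f=lambda c,z: onplane(p,(200+c[0]/3,100+c[1]/3),z,T)
g=cv2.cvtColor(p["frame"],cv2.COLOR_RGB2GRAY)
# subpixel slot axis: dark centroid per row
rows=np.arange(208,246); cs=[]
for r in rows:
    seg=255-g[r,305:322].astype(float); seg=np.clip(seg-np.median(seg)-25,0,None); cs.append((seg*np.arange(305,322)).sum()/seg.sum() if seg.sum() else np.nan)
k=np.polyfit(rows,cs,1);print("res",np.std(np.polyval(k,rows)-cs))
A,B=[onplane(p,(np.polyval(k,r),r),79,T) for r in (206.2,246.5)]
print("slot",A,B,"mid",(A+B)/2,"len",np.linalg.norm(A-B),"heading",np.arctan2(*(A-B)[1::-1]))
print("head from disc",f((338,382),79), "d",np.linalg.norm(f((255,382),79)-f((420,382),79)))
print("ring outer top",f((368,372),76),np.linalg.norm(f((234,372),76)-f((502,372),76)))
a,b=f((197,57),60),f((715,62),60);print("back edge yaw",np.arctan2(*(a-b)[1::-1])-np.pi/2)
a,b=f((610,262),60),f((594,469),60);print("slat yaw",np.arctan2(*(a-b)[1::-1]))
goto([574,-288,160],0.9)
```

```text
res 0.10443065008585738
slot [512.5  226.78  79.  ] [486.24 222.39  79.  ] mid [499.37 224.58  79.  ] len 26.624619809992996 heading 0.16560042359537544
head from disc [498.95 224.46  79.  ] d 35.263004718698724
ring outer top [501.71 218.5   76.  ] 57.855230941480826
back edge yaw 0.19987506244714126
slat yaw 0.19195104583431793
linear [-18.2 508.7 -24.6] rot [-0.   -0.   -0.69]
```

Run:
```python
from h import *
goto([558,-288,180],0.0)
```

```text
linear [-33.8 505.4 -44.6] rot [-0.0008 -0.0013  0.209 ]
```

arm_command([
  {"grip": 0.5,"linear": [-34,505,-44.6],"rot": [0,0,0.209]},
  {"grip": 0.5,"linear": [-34,505,-44.6],"rot": [0,0,0.209]},
  {"grip": 0.5,"linear": [-34,505,-44.6],"rot": [0,0,0.209]},
  {"grip": 0.5,"linear": [-34,505,-44.6],"rot": [0,0,0.209]},
  {"grip": 0.5,"linear": [-34,505,-44.6],"rot": [0,0,0.209]},
  {"grip": 0.5,"linear": [-34,505,-44.6],"rot": [0,0,0.209]},
  {"grip": 0.5,"linear": [-34,505,-44.6],"rot": [0,0,0.209]},
  {"grip": 0.5,"linear": [-34,505,-44.6],"rot": [0,0,0.209]},
  {"grip": 0.5,"linear": [-34,505,-44.6],"rot": [0,0,0.209]},
  {"grip": 0.5,"linear": [-34,505,-44.6],"rot": [0,0,0.209]},
])

```text
clock: 5.08
position: [557.2, -287.9, 179.4]
ee_rot: [1.0, -0.0, -0.0, -0.0]
contact_force: [-0.4, 0.1, 0.1]
gripper_width: 42.7
grasp_force: 0.0
```

Run:
```python
from h import *
np.set_printoptions(precision=1,suppress=True)
s=arm.read_state();T=toolT(s);print(s["clock"],s["position"],np.arctan2(T[1,0],T[0,0]),s["contact_force"],s["joints"])
p=imaging.get_image("wrist")
import pickle;pickle.dump((p,T),open("w3.pkl","wb"))
save(p,"w3.png",(200,100,440,300),3)
for q in ["key","stand"]:
    print(q,[np.round(a["rect"]) for a in models.spot_in(p,q)[:3]],[(np.round(a["pixel"]),round(a["score"],2), onplane(p,a["pixel"],0,T)) for a in models.tip_of(p,q)[:4]])
```

```text
5.075 [ 557.2 -287.9  179.4] -0.0007649752507284456 [-0.4  0.1  0.1] [-0.2  0.4 -0.  -0.  -1.2  1.8]
key [array([286., 292., 322., 355.]), array([310., 185., 341., 239.])] [(array([324., 201.]), 0.82, array([ 565.3, -287.7,    0. ])), (array([307., 299.]), 0.66, array([ 463.5, -269.6,    0. ]))]
stand [array([291., 157., 360., 244.])] [(array([324., 198.]), 0.58, array([ 568.4, -287.6,    0. ]))]
```

View pics/w3.png

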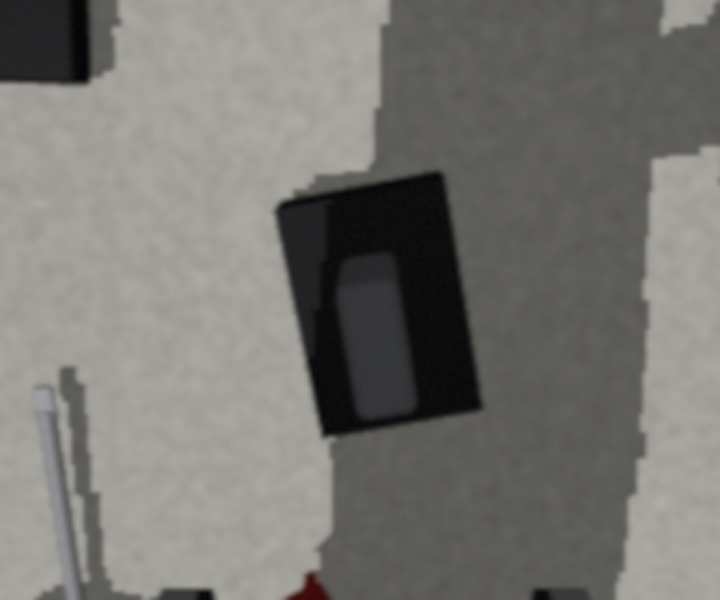

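Run:
```python
from h import *
import pickle
np.set_printoptions(precision=2,suppress=True)
p,T=pickle.load(open("w3.pkl","rb"))
f=lambda c,z: onplane(p,(200+c[0]/3,100+c[1]/3),z,T)
def quad(cs,z):
    q=[f(c,z) for c in cs]; m=sum(q)/4; L=(q[0]+q[1]-q[2]-q[3])/2; W=(q[0]+q[3]-q[1]-q[2])/2
    print(m,"len",np.linalg.norm(L),np.linalg.norm(W),"yaw",np.arctan2(L[1],L[0]),np.arctan2(W[1],W[0])-np.pi/2); return m,np.arctan2(L[1],L[0])
m,y=quad([(277,207),(443,173),(481,407),(325,436)],30)
k,y2=quad([(337,290),(402,283),(417,408),(357,418)],80)
goto([*((m+k)/2)[:2],100],y); goto([*((m+k)/2)[:2],43],y)
```

```text
[ 569.36 -290.09   30.  ] len 69.50225700144173 47.838160341648766 yaw 0.1830113301315013 0.19386442808959958
[ 568.35 -288.81   80.  ] len 32.64258509758675 15.760022709152478 yaw 0.13476562064782846 0.13805617473164378
linear [11.1  3.6 80. ] rot [-0.   -0.   -0.18]
linear [ 11.1   3.7 137. ] rot [-0.   -0.   -0.18]
```

arm_command([
  {"grip": 0.5,"linear": [11,1,40],"rot": [0,0,-0.15]},
  {"grip": 0.5,"linear": [11,1,80],"rot": [0,0,-0.15]},
  {"grip": 0.5,"linear": [11,1,80],"rot": [0,0,-0.15]},
  {"grip": 0.5,"linear": [11,1,110],"rot": [0,0,-0.15]},
  {"grip": 0.5,"linear": [11,1,136],"rot": [0,0,-0.15]},
  {"grip": 0.5,"linear": [11,1,136],"rot": [0,0,-0.15]},
  {"grip": 0.5,"linear": [11,1,136],"rot": [0,0,-0.15]},
])

```text
clock: 6.2
position: [570.3, -288.6, 46.2]
ee_rot: [0.997, 0.076, 0.002, 0.001]
contact_force: [-0.6, -0.7, 0.9]
gripper_width: 42.9
grasp_force: 0.0
```

Run:
```python
from h import *
np.set_printoptions(precision=2,suppress=True)
for i in range(1):
    s=arm.read_state();T=toolT(s);print(s["clock"],s["position"],np.arctan2(T[1,0],T[0,0]),s["contact_force"])
p=imaging.get_image("wrist");save(p,"w4.png",(220,180,420,480),2)
```

```text
6.2 [ 570.31 -288.58   46.21] 0.15228281496181856 [-0.63 -0.73  0.87]
```

View pics/w4.png

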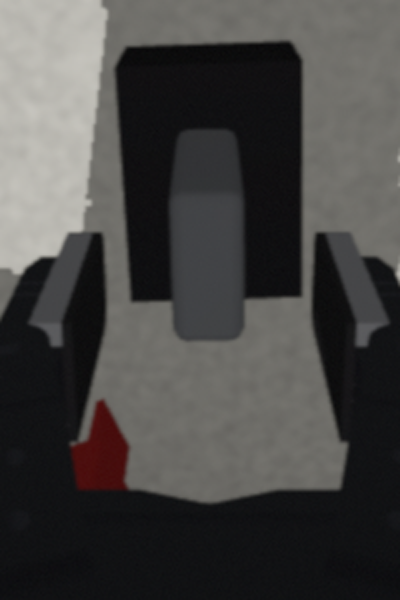

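The fingers straddle the grey handle, whose top face is centred at (207,267) in the crop. Closing the gripper.

arm_command([
  {"grip": 0.5,"linear": [-1,0.5,1],"rot": [0,0,0]},
  {"grip": 0.0,"linear": [-1,0.5,1],"rot": [0,0,0]},
  {"grip": 0.0,"linear": [-1,0.5,1],"rot": [0,0,0]},
  {"grip": 0.0,"linear": [-1,0.5,1],"rot": [0,0,0]},
  {"grip": 0.0,"linear": [-1,0.5,1],"rot": [0,0,0]},
  {"grip": 0.0,"linear": [-1,0.5,1],"rot": [0,0,0]},
])

```text
clock: 7.0
position: [568.4, -289.0, 44.1]
ee_rot: [0.997, 0.076, 0.001, 0.0]
contact_force: [-0.6, 1.7, 6.3]
gripper_width: -0.7
grasp_force: 2.8
```

Run:
```python
from h import *
np.set_printoptions(precision=2,suppress=True)
s=arm.read_state();T=toolT(s);print(s["clock"],s["position"],np.arctan2(T[1,0],T[0,0]),s["contact_force"],s["wrist_torque"],s["gripper_width"],s["grasp_force"])
```

```text
7.0 [ 568.39 -289.04   44.05] 0.15174794367694472 [-0.57  1.66  6.33] [ 0.48  0.23 -0.02] -0.6972319982397369 2.804350561054889
```

Run:
```python
from h import *
p=imaging.get_image("wrist");save(p,"w5.png",(200,120,440,480),1.6)
```

```text
(no output)
```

View pics/w5.png

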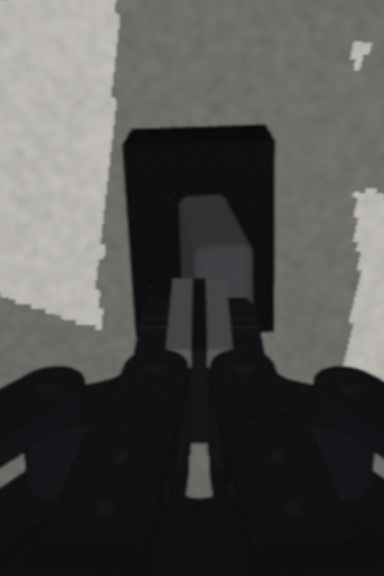

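The gripper shut beside the handle: the fingers at crop (200,320) are behind the handle, which is at (215,230). So the wrist camera and the TCP disagree. I'll check the intrinsics, and use the fixed cameras to see where the TCP really is.

Run:
```python
from h import *
np.set_printoptions(precision=2,suppress=True)
s=arm.read_state();T=toolT(s);print(s["position"],s["clock"])
w=imaging.get_image("wrist");print(w["cx"],w["cy"],w["fx"],w["fy"],w["frame"].shape)
print("tip projected",[np.round(proj(w,(T@np.array([x,0,z,1]))[:3],T)) for x,z in ((11,0),(-11,0),(0,-19))])
im=[]
for n in ("scene","side"):
    p=imaging.get_image(n); f=p["frame"].copy(); u=[proj(p,(T@np.array([0,0,z,1]))[:3]) for z in (0,-60)]
    print(n,np.round(u),p["cx"],p["cy"])
    c=np.round(u[0]).astype(int); cr=np.ascontiguousarray(cv2.resize(f[c[1]-60:c[1]+40,c[0]-50:c[0]+50],None,fx=4,fy=4,interpolation=2)); 
    for q in u: 
        k=(np.array(q)-c+[50,60])*4+2; cv2.circle(cr,tuple(int(v) for v in k),4,(0,255,0),1)
    im.append(cr)
cv2.imwrite("pics/f6.png",np.hstack(im)[:,:,::-1])
```

```text
[ 568.41 -289.02   44.07] 7.05
324.04625158710854 243.43347696555085 377.9723384495029 377.9723384495029 (480, 640, 3)
tip projected [array([325., 262.]), array([325., 302.]), array([325., 298.])]
scene [[255. 202.]
 [252. 180.]] 327.37126017825875 245.8321390695531
side [[395. 373.]
 [400. 356.]] 312.35547600939884 233.6187706668488
```

View pics/f6.png

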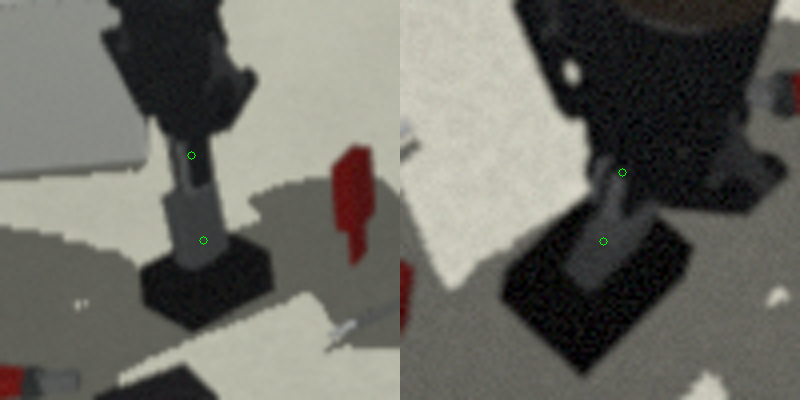

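arm_command([
  {"grip": 0.0,"linear": [0,0,-20],"rot": [0,0,0]},
  {"grip": 0.2,"linear": [0,0,-50],"rot": [0,0,0]},
  {"grip": 0.5,"linear": [0,0,-70],"rot": [0,0,0]},
  {"grip": 0.5,"linear": [0,0,-70],"rot": [0,0,0]},
  {"grip": 0.5,"linear": [0,0,-70],"rot": [0,0,0]},
])

```text
clock: 7.82
position: [566.9, -288.5, 111.5]
ee_rot: [0.997, 0.075, -0.001, -0.001]
contact_force: [-0.5, -0.2, 0.1]
gripper_width: 42.7
grasp_force: 0.0
```

Run:
```python
from h import *
import pickle
np.set_printoptions(precision=2,suppress=True)
print([a for a in dir(arm) if a[0]!="_"],arm.tcp_to_grasp)
s=arm.read_state();T=toolT(s);print(s["position"],s["contact_force"],s["gripper_width"])
p=imaging.get_image("wrist");pickle.dump((p,T),open("w7.pkl","wb"))
g=cv2.cvtColor(p["frame"],cv2.COLOR_RGB2GRAY)
for q in ["key","stand"]:
    print(q,[(np.round(a["rect"]),round(a["score"],2)) for a in models.spot_in(p,q)[:3]])
# handle pixels: mid-grey between black stand and bench, coarse ascii of the region
sub=g[150:310:5,285:365:2]
print("\n".join("".join(" .:-=+*#%@"[min(9,v//20)] for v in r) for r in sub))
```

```text
['IKError', 'read_state', 'tcp_to_grasp'] 18.700000000000003
[ 566.93 -288.55  111.48] [-0.48 -0.15  0.07] 42.69772715512067
key [(array([262., 330., 299., 421.]), 0.95), (array([312., 213., 342., 284.]), 0.58)]
stand [(array([287., 180., 360., 282.]), 0.79)]
%%%%%%%%@@%%%++++++++++++++++++=++++++++
@@%%%%%%%%%%#++++++++++++=++++++++++==++
%%%%@%%%%%%%++++=++++++===++++++++++++++
%%%%%%%%%%%%+++++++++++++++++++==+++++++
%%%%%%%%%%%#==+++++++++===++++++++++++++
%%%%%%%%%%%++++++++++++===++++++++==+++=
%%%%%%#=++++==================-------=++
%%%=                                 .=+
%%+                                   -+
%%*.                                  -+
%%#.                                  -+
%%#:                                  -+
%%%-                                  -+
%%%=           .::::::::::.           -+
%%%=           .:::::::::::.          -+
%%%*           ::::::::::::.          -+
%%%#.         .::::::::::::.          -=
%%%#:         .::---------::          -=
%%%%-         .::---------::          -+
%%%#:         .::---:-----::.         -=
%%%#:         .::---------::          -+
%%%+-         .:::--:--:--::.         -+
%%#+-         .::---:-:---::.         -+
%+==-         .:::-:----::::.         -=
%+++=.         :::-::-:---::.         :=
#+=+=.         ::::-------::.         :=
%#++=:    .....:::-:--:-:-::----------=+
%+=++++++==+++++==================++++=+
#+++=====++++++++++++++++==+++++===+++++
#+++==++++=+++++++++++++==++=++++=++++++
+++++=++++++======++===+++=====+++++++=+
+===++++++++++++===+++++=====+++++=====+
```

Run:
```python
from h import *
import pickle
pickle.dump([imaging.get_image(n)["frame"] for n in ("scene","side","wrist")],open("open.pkl","wb"))
```

arm_command([
  {"grip": 0.0,"linear": [0,0,0],"rot": [0,0,0]},
  {"grip": 0.0,"linear": [0,0,0],"rot": [0,0,0]},
  {"grip": 0.0,"linear": [0,0,0],"rot": [0,0,0]},
  {"grip": 0.0,"linear": [0,0,0],"rot": [0,0,0]},
  {"grip": 0.0,"linear": [0,0,0],"rot": [0,0,0]},
])

```text
clock: 8.75
position: [567.7, -288.9, 112.8]
ee_rot: [0.997, 0.076, 0.0, 0.0]
contact_force: [-0.0, 0.2, -0.3]
gripper_width: 0.0
grasp_force: 0.0
```

Run:
```python
from h import *
import pickle
O=pickle.load(open("open.pkl","rb"));s=arm.read_state();T=toolT(s);print(np.round(s["position"],1))
im=[]
for n,o in zip(("scene","side"),O):
    p=imaging.get_image(n); u=np.array([proj(p,(T@np.array([0,0,z,1]))[:3]) for z in (0,-20,-40,-60)]); print(n,np.round(u,1))
    c=np.round(u[0]).astype(int); pan=[]
    for f in (o,p["frame"]):
        cr=np.ascontiguousarray(cv2.resize(f[c[1]-45:c[1]+45,c[0]-45:c[0]+45],None,fx=4,fy=3.3,interpolation=2))
        for q in (u[0],u[2]): k=(q-c+45)*[4,3.3]; cv2.circle(cr,tuple(int(v) for v in k),4,(0,255,0),1)
        pan.append(cr)
    im.append(np.vstack(pan))
cv2.imwrite("pics/f7.png",np.hstack(im)[:594,:,::-1])
```

```text
[ 567.7 -288.9  112.8]
scene [[252.3 177.2]
 [251.3 169.8]
 [250.3 162.2]
 [249.2 154.4]]
side [[400.4 353.1]
 [402.1 346.8]
 [403.9 340.2]
 [405.7 333.4]]
```

View pics/f7.png

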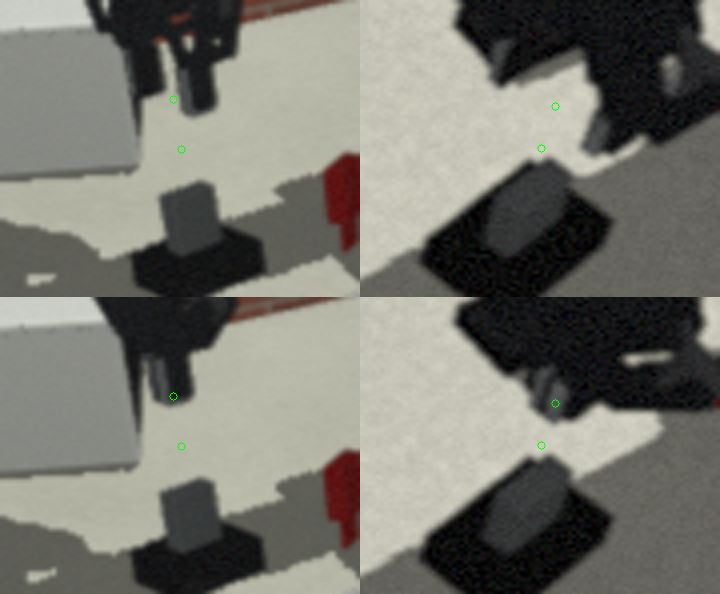

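The shut fingertips end at the -40 mm dot, at (173,397) in the scene panel and (555,403) in the side panel. The real tips are therefore about 36 mm behind the reported TCP. They also touched the handle top (z=80) at a reported 44, which agrees. The key still stands upright. I'll go 36 mm deeper.

arm_command([
  {"grip": 0.5,"linear": [1,0,0],"rot": [0,0,0]},
  {"grip": 0.5,"linear": [1,0,0],"rot": [0,0,0]},
  {"grip": 0.5,"linear": [1,0,20],"rot": [0,0,0]},
  {"grip": 0.5,"linear": [1,0,55],"rot": [0,0,0]},
  {"grip": 0.5,"linear": [1,0,85],"rot": [0,0,0]},
  {"grip": 0.5,"linear": [1,0,106],"rot": [0,0,0]},
  {"grip": 0.5,"linear": [1,0,106],"rot": [0,0,0]},
  {"grip": 0.5,"linear": [1,0,106],"rot": [0,0,0]},
])

```text
clock: 9.85
position: [569.5, -289.1, 7.7]
ee_rot: [0.997, 0.076, 0.001, 0.0]
contact_force: [0.6, -0.7, -0.6]
gripper_width: 42.7
grasp_force: 0.0
```

arm_command([
  {"grip": 0.0,"linear": [0,0,0],"rot": [0,0,0]},
  {"grip": 0.0,"linear": [0,0,0],"rot": [0,0,0]},
  {"grip": 0.0,"linear": [0,0,0],"rot": [0,0,0]},
  {"grip": 0.0,"linear": [0,0,0],"rot": [0,0,0]},
  {"grip": 0.0,"linear": [0,0,0],"rot": [0,0,0]},
])

```text
clock: 10.48
position: [569.5, -289.0, 8.0]
ee_rot: [0.997, 0.076, 0.001, 0.0]
contact_force: [-0.3, 1.3, 5.1]
gripper_width: 15.5
grasp_force: 58.8
```

arm_command([
  {"grip": 0.0,"linear": [0,0,-10],"rot": [0,0,0]},
  {"grip": 0.0,"linear": [0,0,-30],"rot": [0,0,0]},
  {"grip": 0.0,"linear": [0,0,-60],"rot": [0,0,0]},
  {"grip": 0.0,"linear": [0,0,-100],"rot": [0,0,0]},
  {"grip": 0.0,"linear": [0,0,-132],"rot": [0,0,0]},
  {"grip": 0.0,"linear": [0,0,-132],"rot": [0,0,0]},
  {"grip": 0.0,"linear": [0,0,-132],"rot": [0,0,0]},
])

```text
clock: 11.35
position: [567.7, -288.2, 137.5]
ee_rot: [0.997, 0.075, -0.001, -0.001]
contact_force: [-0.4, 0.7, -1.6]
gripper_width: 15.5
grasp_force: 58.5
```

Run:
```python
from h import *
import pickle
np.set_printoptions(precision=2,suppress=True)
s=arm.read_state();T=toolT(s);print(s["clock"],s["position"],s["contact_force"],s["gripper_width"],s["grasp_force"])
p=imaging.get_image("wrist");pickle.dump((p,T),open("w8.pkl","wb"))
print([(np.round(a["rect"]),round(a["score"],2)) for a in models.spot_in(p,"key")[:3]],[(np.round(a["pixel"]),round(a["score"],2)) for a in models.tip_of(p,"key")[:3]])
print("tip pred",proj(p,(T@np.array([0,0,6,1]))[:3],T), "blade front",[proj(p,(T@np.array([11,0,z,1]))[:3],T) for z in (6,-22)],"handle top corners",[proj(p,(T@np.array([x,y,-72,1]))[:3],T) for x,y in ((18,8),(18,-8),(-18,8))])
g=cv2.cvtColor(p["frame"],cv2.COLOR_RGB2GRAY)
sub=g[225:400:4,285:365:2]
print("\n".join("%d "%(225+4*i)+"".join(" .:-=+*#%@"[min(9,v//20)] for v in r) for i,r in enumerate(sub)))
goto([499.5,224.5,130],0.166)
```

```text
11.35 [ 567.68 -288.22  137.47] [-0.36  0.69 -1.64] 15.45712958802736 58.50423574447632
[(array([299., 257., 350., 411.]), 0.97)] [(array([325., 280.]), 0.91)]
tip pred [np.float64(325.1292090750693), np.float64(277.7956979417171)] blade front [[np.float64(325.1394902776657), np.float64(257.8586858368629)], [np.float64(325.3655252051616), np.float64(278.46915598888904)]] handle top corners [[np.float64(351.792316453618), np.float64(318.3277640708727)], [np.float64(300.300552716696), np.float64(318.3637967752512)], [np.float64(349.56920734760917), np.float64(414.08905022327735)]]
225 %%%%%=            .=+++-            .-=+
229 %%%%%+            .===+-            .-==
233 %%%%%#.           .====-.           .===
237 %%%%%*.                             .-==
241 %%%%%#.                             .-++
245 %%%%%#:                             .-+=
249 %%%%%%-                             .-==
253 %%%%%%-                             .-==
257 %%%%%+:                              -==
261 %%%%#+:           :::.               -==
265 %%%%#=-           ::::               -==
269 %%%%+=-......::
[... 819 characters left out ...]
:::::::.  :---. 
345    :-:  .::::::::::::::::::::::. .:-:   
349    .:.  .::::::::::::::::::::::.  .:.   
353         .::::::::::::::::::::::.        
357         .::::::::::::::::::::::.        
361         .::::::::::::::::::::::.        
365         .::::::::::::::::::::::.        
369         .::::::::::::::::::::::.        
373         .::::::::::::::::::::::.        
377         .::::::::::::::::::::::.        
381         .::::::::::::::::::::::.        
385         .::::::::::::::::::::::. .      
389      .. .-:::::::::::::::::-==-. ..     
393      :. :=++++=====--------===-..:=     
397      -====++++++++++++++++++==--==-.    
linear [   9.7 -517.3    7.7] rot [-0.    0.   -0.02]
```

arm_command([
  {"grip": 0.0,"linear": [9.7,-517,0],"rot": [0,0,-0.02]},
  {"grip": 0.0,"linear": [9.7,-517,0],"rot": [0,0,-0.02]},
  {"grip": 0.0,"linear": [9.7,-517,0],"rot": [0,0,-0.02]},
  {"grip": 0.0,"linear": [9.7,-517,0],"rot": [0,0,-0.02]},
  {"grip": 0.0,"linear": [9.7,-517,0],"rot": [0,0,-0.02]},
  {"grip": 0.0,"linear": [9.7,-517,0],"rot": [0,0,-0.02]},
  {"grip": 0.0,"linear": [9.7,-517,0],"rot": [0,0,-0.02]},
  {"grip": 0.0,"linear": [9.7,-517,0],"rot": [0,0,-0.02]},
  {"grip": 0.0,"linear": [9.7,-517,0],"rot": [0,0,-0.02]},
  {"grip": 0.0,"linear": [9.7,-517,0],"rot": [0,0,-0.02]},
])

```text
clock: 12.75
position: [499.8, 224.5, 137.8]
ee_rot: [0.996, 0.086, -0.001, 0.001]
contact_force: [-1.1, -0.5, -1.4]
gripper_width: 15.1
grasp_force: 58.9
```

arm_command([
  {"grip": 0.0,"linear": [0,0,32],"rot": [0,0,0]},
  {"grip": 0.0,"linear": [0,0,32],"rot": [0,0,0]},
  {"grip": 0.0,"linear": [0,0,32],"rot": [0,0,0]},
  {"grip": 0.0,"linear": [0,0,32],"rot": [0,0,0]},
])

```text
clock: 13.25
position: [501.3, 223.7, 107.9]
ee_rot: [0.996, 0.085, 0.001, -0.0]
contact_force: [-0.1, 0.9, -0.1]
gripper_width: 15.3
grasp_force: 58.9
```

Run:
```python
from h import *
import pickle
np.set_printoptions(precision=2,suppress=True)
s=arm.read_state();T=toolT(s);print(s["clock"],s["position"],s["contact_force"],np.arctan2(T[1,0],T[0,0]))
p=imaging.get_image("wrist");pickle.dump((p,T),open("w9.pkl","wb"))
g=cv2.cvtColor(p["frame"],cv2.COLOR_RGB2GRAY)
print("blade tip pred",[np.round(proj(p,(T@np.array([11,y,6,1]))[:3],T),1) for y in (-1.5,1.5)])
for X in ([499.37,224.58,79],[512.5,226.78,79]): print(np.round(proj(p,X,T),1))
sub=g[210:276:2,285:365]
print("\n".join("%d "%(210+2*i)+"".join(" .:-=+*#%@"[min(9,v//20)] for v in r) for i,r in enumerate(sub)))
goto([499.5,224.5,100],0.166)
```

```text
13.25 [501.3  223.7  107.93] [-0.06  0.85 -0.06] 0.17049820849117206
blade tip pred [array([322.2, 257.9]), array([328. , 257.9])]
[323.  265.9]
[323.  243.9]
210 %%%%%%%%%%%%%%%%%%%%%%%%%%%%%%%%%%%%%%%%#****+++===========+++++++++=++=+=+===++
212 %%%%%%%%%%%%%%%%%%%%%%%%%%%%%%%%%#*+++++=-:::......::::::-----==================
214 %%%%%%%%%%%%%%%%%%%%%%%%%%%%%#+=-:.............................::-==============
216 %%%%%%%%%%%%%%%%%%%%%%%%%#*+-:............::::::::..................:--=========
218 %%%%%%%%%%%%%%%%%%%%%%#+=-:....::::::--------==----::::::::::::.........::-=====
220 %%%%%%%%%%%%%%%%%%#+=-:....::----================--::::::::::::::::........::===
222 %%%%%%%%%%%%%%%%#+-:...:::---=======-==------------::::::::::::::::::::.......:-
224 %%%%%%%%%%%%%%#+-:.:::---=====-------------:::::..............:::::::::::::.....
226 %%%%%%%%%%%%#+-:::---=====-=------:::::....  ...             .....:::::::::::::.
228 %%%%%%%%%%#+-:::--======------::.........                         .....:::::::::
230 %%%%%%%%#*=:::--===-------::.........                                 ....::::::
232 %%
[... 1205 characters left out ...]
=================-.:::::--==================---==--.           
262 ::::::..:-========================-.:------========================-.           
264 :::::...-=========================-.::-----========================-:           
266 :::::..:-========================--:::-----========================-:.          
268 ::::::.:-===============---:::::::::::::::::::::::::---============-:.          
270 ::::::.:-=============-::::::::::::::::::::::::::::::::--==========-:.          
272 -::::::::-===========--::::::::::::::::::::::::::::::::::-=========-.           
274 =::::::.::-===--====--:::::::::::::::::::::::::::::::::::--==-====-:            
linear [-1.5 -0.9  7.8] rot [-0. -0.  0.]
```

arm_command([
  {"grip": 0.0,"linear": [0,0,6],"rot": [0,0,0]},
  {"grip": 0.0,"linear": [0,0,12],"rot": [0,0,0]},
  {"grip": 0.0,"linear": [0,0,12],"rot": [0,0,0]},
  {"grip": 0.0,"linear": [0,0,12],"rot": [0,0,0]},
  {"grip": 0.0,"linear": [0,0,12],"rot": [0,0,0]},
  {"grip": 0.0,"linear": [0,0,12],"rot": [0,0,0]},
])

```text
clock: 14.05
position: [500.5, 223.9, 94.9]
ee_rot: [0.996, 0.086, 0.0, -0.0]
contact_force: [0.1, -0.9, -0.9]
gripper_width: 15.1
grasp_force: 58.9
```

```bash
cat > m.py <<'E'
from h import *
np.set_printoptions(precision=2,suppress=True)
s=arm.read_state();T=toolT(s);print(s["clock"],s["position"],s["contact_force"],s["wrist_torque"],"yaw %.4f"%np.arctan2(T[1,0],T[0,0]))
E
cat > look.py <<'E'
from m import *
p=imaging.get_image("wrist")
g=cv2.cvtColor(p["frame"],cv2.COLOR_RGB2GRAY).astype(float)
print("blade tip pred",[np.round(proj(p,(T@np.array([11,y,6,1]))[:3],T),1) for y in (-1.5,1.5)])
for r in range(236,270,2): print(r,g[r,310:340].astype(int))
goto([499.5,224.5,90],0.166)
E
python3 look.py
```

```text
14.05 [500.49 223.93  94.85] [ 0.06 -0.89 -0.9 ] [ 0.01 -0.02 -0.02] yaw 0.1713
blade tip pred [array([322.2, 257.9]), array([328. , 257.9])]
236 [33 33 33 31 27 21 19 16 15 13 14 15 15 18 17 15 14 15 15 14 12 14 11 11
 13 13 15 16 14 13]
238 [24 29 30 28 22 25 29 33 36 40 43 50 55 58 57 54 49 45 39 35 33 27 23 18
 15 16 13 13 13 13]
240 [42 49 55 57 58 59 61 63 64 64 65 66 66 65 65 66 65 64 65 63 63 61 58 57
 53 49 43 33 22 16]
242 [63 65 65 65 65 66 66 65 66 65 65 66 66 68 67 66 66 66 65 66 65 64 65 65
 64 64 64 60 54 44]
244 [68 69 68 69 70 71 73 75 78 80 83 85 86 86 86 85 83 81 78 76 73 71 69 68
 67 67 65 65 64 62]
246 [127 119  97  88  87  88  88  88  87  86  86  85  85  84  84  85  85  86
  87  87  87  88  87  87  86  85  83  79  72  67]
248 [107 101  90  86  86  86  85  85  84  79  67  57  53  50  48  54  62  71
  79  84  84  85  85  86  85  87  87  88  87  84]
250 [85 82 80 82 85 86 86 85 83 68 42 20 14 15 14 15 21 43 68 82 85 86 86 85
 83 82 83 85 87 87]
252 [86 85 85 85 86 86 86 86 83 68 42 20 13 14 12 15 23 45 70 84 85 86 86 85
 85 84 85 85 84 85]
254 [86 86 86 86 86 85 86 86 83 69 43 20 14 13 15 14 25 49 73 83 85 86 86 86
 86 86 86 86 85 85]
256 [86 86 86 86 86 86 86 86 83 69 43 19 12 13 14 13 23 48 72 84 86 86 86 86
 86 86 86 86 87 87]
258 [86 86 86 86 86 86 87 86 83 70 45 25 23 24 23 24 30 50 72 83 85 86 86 86
 86 86 86 86 86 86]
260 [85 86 85 86 85 85 85 85 82 67 44 43 55 58 58 58 59 63 73 83 85 86 85 86
 85 86 85 86 86 85]
262 [85 86 86 85 85 85 85 85 82 66 43 45 59 62 62 62 62 65 74 83 86 86 86 86
 85 85 86 86 85 86]
264 [85 85 85 85 85 85 86 85 82 67 43 46 59 62 62 61 62 64 74 83 86 85 86 86
 85 85 86 86 86 85]
266 [85 85 84 83 83 83 82 83 79 65 42 45 57 61 61 62 62 65 73 81 83 83 83 83
 83 83 84 84 85 86]
268 [72 64 58 55 54 53 53 53 53 50 46 45 48 49 49 49 49 50 51 53 54 54 54 54
 53 55 59 66 74 78]
linear [-0.9 -0.7  4.8] rot [-0.   -0.    0.01]
```

arm_command([
  {"grip": 0.0,"linear": [-1,-0.3,2],"rot": [0,0,0]},
  {"grip": 0.0,"linear": [-1,-0.3,4],"rot": [0,0,0]},
  {"grip": 0.0,"linear": [-1,-0.3,6],"rot": [0,0,0]},
  {"grip": 0.0,"linear": [-1,-0.3,8],"rot": [0,0,0]},
  {"grip": 0.0,"linear": [-1,-0.3,10],"rot": [0,0,0]},
  {"grip": 0.0,"linear": [-1,-0.3,12],"rot": [0,0,0]},
  {"grip": 0.0,"linear": [-1,-0.3,12],"rot": [0,0,0]},
  {"grip": 0.0,"linear": [-1,-0.3,12],"rot": [0,0,0]},
])

```text
clock: 15.1
position: [499.4, 224.0, 82.7]
ee_rot: [0.996, 0.086, 0.0, -0.0]
contact_force: [-0.6, -0.5, -0.4]
gripper_width: 15.5
grasp_force: 58.9
```

```bash
python3 m.py
```

```text
15.1 [499.44 224.    82.75] [-0.6  -0.46 -0.41] [-0.03  0.   -0.  ] yaw 0.1713
```

arm_command([
  {"grip": 0.0,"linear": [0,0,1.5],"rot": [0,0,0]},
  {"grip": 0.0,"linear": [0,0,3],"rot": [0,0,0]},
  {"grip": 0.0,"linear": [0,0,4],"rot": [0,0,0]},
  {"grip": 0.0,"linear": [0,0,4],"rot": [0,0,0]},
])

```text
clock: 15.6
position: [499.3, 223.9, 78.6]
ee_rot: [0.996, 0.085, -0.0, 0.0]
contact_force: [-0.3, -1.0, -1.5]
gripper_width: 15.3
grasp_force: 58.9
```

```bash
python3 m.py
```

```text
15.6 [499.34 223.91  78.59] [-0.31 -1.   -1.49] [-0.01  0.01 -0.04] yaw 0.1712
```

arm_command([
  {"grip": 0.0,"linear": [0,0,1.5],"rot": [0,0,0]},
  {"grip": 0.0,"linear": [0,0,3],"rot": [0,0,0]},
  {"grip": 0.0,"linear": [0,0,3],"rot": [0,0,0]},
  {"grip": 0.0,"linear": [0,0,3],"rot": [0,0,0]},
])

```text
clock: 16.1
position: [499.5, 224.0, 76.1]
ee_rot: [0.996, 0.086, 0.0, -0.0]
contact_force: [-1.2, -1.1, 3.0]
gripper_width: 15.0
grasp_force: 59.3
```

```bash
python3 m.py
```

```text
16.1 [499.54 224.03  76.08] [-1.22 -1.05  2.97] [-0.07  0.29 -0.04] yaw 0.1713
```

arm_command([
  {"grip": 0.0,"linear": [0,0,1.5],"rot": [0,0,0]},
  {"grip": 0.0,"linear": [0,0,3],"rot": [0,0,0]},
  {"grip": 0.0,"linear": [0,0,4.5],"rot": [0,0,0]},
  {"grip": 0.0,"linear": [0,0,4.5],"rot": [0,0,0]},
  {"grip": 0.0,"linear": [0,0,4.5],"rot": [0,0,0]},
])

```text
clock: 16.73
position: [499.7, 224.1, 72.2]
ee_rot: [0.996, 0.086, 0.0, -0.0]
contact_force: [-3.0, 0.4, 9.0]
gripper_width: 15.1
grasp_force: 60.1
```

```bash
python3 m.py
```

```text
16.725 [499.68 224.08  72.2 ] [-2.98  0.38  8.97] [-0.21  0.78  0.03] yaw 0.1717
```

arm_command([
  {"grip": 0.0,"linear": [0,0,0.3],"rot": [0,0,0.08]},
  {"grip": 0.0,"linear": [0,0,0.3],"rot": [0,0,0.16]},
  {"grip": 0.0,"linear": [0,0,0.3],"rot": [0,0,0.24]},
  {"grip": 0.0,"linear": [0,0,0.3],"rot": [0,0,0.32]},
  {"grip": 0.0,"linear": [0,0,0.3],"rot": [0,0,0.4]},
  {"grip": 0.0,"linear": [0,0,0.3],"rot": [0,0,0.4]},
])

```text
clock: 17.48
position: [500.2, 223.5, 72.2]
ee_rot: [0.993, -0.114, 0.001, 0.0]
contact_force: [0.0, -1.9, 8.6]
gripper_width: 15.0
grasp_force: 60.2
```

```bash
python3 m.py
```

```text
17.475 [500.22 223.54  72.2 ] [ 0.02 -1.92  8.59] [-0.91  0.26 -0.02] yaw -0.2282
```

arm_command([
  {"grip": 0.0,"linear": [0,0,0],"rot": [0,0,0.08]},
  {"grip": 0.0,"linear": [0,0,0],"rot": [0,0,0.16]},
  {"grip": 0.0,"linear": [0,0,0],"rot": [0,0,0.24]},
  {"grip": 0.0,"linear": [0,0,0],"rot": [0,0,0.32]},
  {"grip": 0.0,"linear": [0,0,0],"rot": [0,0,0.4]},
  {"grip": 0.0,"linear": [0,0,0],"rot": [0,0,0.48]},
  {"grip": 0.0,"linear": [0,0,0],"rot": [0,0,0.56]},
  {"grip": 0.0,"linear": [0,0,0],"rot": [0,0,0.64]},
  {"grip": 0.0,"linear": [0,0,0],"rot": [0,0,0.72]},
  {"grip": 0.0,"linear": [0,0,0],"rot": [0,0,0.72]},
])

```text
clock: 18.73
position: [499.3, 222.2, 71.8]
ee_rot: [0.89, -0.457, 0.0, 0.002]
contact_force: [-0.3, -5.0, 8.9]
gripper_width: 15.1
grasp_force: 60.3
```

```bash
python3 m.py
```

```text
18.725 [499.28 222.16  71.85] [-0.34 -4.96  8.91] [-1.67  0.44  0.08] yaw -0.9485
```

arm_command([
  {"grip": 0.0,"linear": [0.8,0.6,0],"rot": [0,0,0.08]},
  {"grip": 0.0,"linear": [0.8,0.6,0],"rot": [0,0,0.16]},
  {"grip": 0.0,"linear": [0.8,0.6,0],"rot": [0,0,0.24]},
  {"grip": 0.0,"linear": [0.8,0.6,0],"rot": [0,0,0.32]},
  {"grip": 0.0,"linear": [0.8,0.6,0],"rot": [0,0,0.38]},
  {"grip": 0.0,"linear": [0.8,0.6,0],"rot": [0,0,0.44]},
  {"grip": 0.0,"linear": [0.8,0.6,0],"rot": [0,0,0.44]},
])

```text
clock: 19.6
position: [498.4, 221.5, 71.6]
ee_rot: [0.768, -0.64, 0.0, 0.002]
contact_force: [-3.8, -2.9, 9.3]
gripper_width: 15.4
grasp_force: 60.4
```

```bash
python3 m.py
```

```text
19.6 [498.43 221.53  71.63] [-3.81 -2.94  9.29] [-1.05  1.25  0.08] yaw -1.3886
```

arm_command([
  {"grip": 0.0,"linear": [0,0,0],"rot": [0,0,0.03]},
  {"grip": 0.0,"linear": [0,0,0],"rot": [0,0,0.06]},
  {"grip": 0.0,"linear": [0,0,0],"rot": [0,0,0.06]},
])

```text
clock: 19.98
position: [498.3, 221.5, 71.6]
ee_rot: [0.749, -0.663, 0.0, 0.002]
contact_force: [-3.6, -4.0, 9.0]
gripper_width: 15.3
grasp_force: 60.4
```

```bash
python3 m.py
```

```text
19.975 [498.3  221.48  71.6 ] [-3.61 -3.96  9.04] [-1.01  1.32  0.07] yaw -1.4485
```

arm_command([
  {"grip": 0.0,"linear": [0,0,0],"rot": [0,0,0.04]},
  {"grip": 0.0,"linear": [0,0,0],"rot": [0,0,0.04]},
])

```text
clock: 20.23
position: [498.2, 221.5, 71.6]
ee_rot: [0.736, -0.677, 0.0, 0.002]
contact_force: [-4.4, -3.0, 9.3]
gripper_width: 15.0
grasp_force: 60.4
```

```bash
python3 m.py
```

```text
20.225 [498.21 221.5   71.57] [-4.38 -3.03  9.32] [-0.92  1.42  0.11] yaw -1.4881
```

arm_command([
  {"grip": 0.0,"linear": [0,0,0],"rot": [0,0,-0.05]},
  {"grip": 0.0,"linear": [0,0,-2.5],"rot": [0,0,-0.05]},
  {"grip": 0.0,"linear": [0,0,-5],"rot": [0,0,-0.05]},
  {"grip": 0.0,"linear": [0,0,-7.5],"rot": [0,0,-0.05]},
  {"grip": 0.0,"linear": [0,0,-10],"rot": [0,0,-0.05]},
  {"grip": 0.0,"linear": [0,0,-14],"rot": [0,0,-0.05]},
  {"grip": 0.0,"linear": [0,0,-20],"rot": [0,0,-0.05]},
  {"grip": 0.0,"linear": [0,0,-40],"rot": [0,0,-0.05]},
  {"grip": 0.0,"linear": [0,0,-50],"rot": [0,0,-0.05]},
  {"grip": 0.0,"linear": [0,0,-50],"rot": [0,0,-0.05]},
])

```text
clock: 21.48
position: [500.3, 223.7, 122.1]
ee_rot: [0.752, -0.659, 0.0, -0.002]
contact_force: [0.1, 0.4, -1.5]
gripper_width: 15.2
grasp_force: 59.0
```

```bash
cat > chk.py <<'E'
from m import *
import pickle
p=imaging.get_image("wrist");pickle.dump((p,T),open("w10.pkl","wb"))
g=cv2.cvtColor(p["frame"],cv2.COLOR_RGB2GRAY)
print("head proj",np.round(proj(p,[499.5,224.5,79],T)),"key",[np.round(a["rect"]) for a in models.spot_in(p,"key")[:2]])
c=np.round(proj(p,[499.5,224.5,79],T)).astype(int)
sub=g[c[1]-44:c[1]+36:2,c[0]-50:c[0]+50]
print("\n".join("%d "%(c[1]-44+2*i)+"".join(" .:-=+*#%@"[min(9,v//20)] for v in r) for i,r in enumerate(sub)),"\nc0",c[0]-50)
E
python3 chk.py
```

```text
21.475 [500.33 223.72 122.13] [ 0.08  0.41 -1.53] [ 0.   -0.01  0.01] yaw -1.4387
head proj [326. 255.] key [array([299., 259., 352., 408.])]
211 %%%%#+========-::...:::.......                                              .......:::..::-=========
213 %%%%#+=======-:..::::......                                                   ......::::..:-========
215 %%%%#+======-:..:::::....                                                       .....:::::::-=======
217 %%%%#+=====-:...:::....                                                           .....::::::-======
219 %%%%#+====-::::::....                                                               ....:::..:-=====
221 %%%%#+===-::::.:....                             ......                              ...:.:...:-====
223 %%%%#+===-::::....                       .....:::::::::::::::....                      ......:.:-===
225 %%%%#+==-:::::....                    ..:::::------------------:::..                    ....::..:-==
227 %%%%#+=--:::.:...                   .:::----------=====-----------:::..                 .....::.::-=
229 %%%%#+=--
[... 2549 characters left out ...]
:::::::::::::::::::::::::::::::........:::--==================
279 %%%%%%%%%%%%%%%%%%%%%%%%%%#+=-::::::::::::::::::::::::::::::::::::::::.:..:::--=====================
281 %%%%%%%%%%%%%%%%%%%%%%%%%%%%#*-::::::::::::::::::::::::::::::::::::.:.:::--=========================
283 %%%%%%%%%%%%%%%%%%%%%%%%%%%%#*-::::::::::::::::::::::::::::::::::::::--=============================
285 %%%%%%%%%%%%%%%%%%%%%%%%%%%%#+::::::::::::::::::::::::::::::::::::::-==========================-----
287 %%%%%%%%%%%%%%%%%%%%%%%%%%%%#=:::::::::::::::::::::::::::::::::::::::-------------------------------
289 %%%%%%%%%%%%%%%%%%%%%%%#####*-:::::::::::::::::::::::::::::::::::::::------------------------------- 
c0 276
```

Run:
```python
from h import *
import pickle
p,T=pickle.load(open("w10.pkl","rb"))
g=255-cv2.cvtColor(p["frame"],cv2.COLOR_RGB2GRAY).astype(float)
rows=np.arange(234,258);cs=[]
for r in rows:
    w=np.clip(g[r,320:340]-g[r,320:340].max()+35,0,None);cs.append((w*np.arange(320,340)).sum()/w.sum())
k=np.polyfit(rows,cs,1);A,B=[onplane(p,(np.polyval(k,r),r),79,T) for r in (232,260)]
print(A,B,"heading",np.arctan2(*(A-B)[1::-1]))
goto([569.5,-289,140],0.152)
```

```text
[500.79620972 210.01135809  79.        ] [497.23841103 227.63410442  79.        ] heading -1.3715872602024162
linear [516.8  -2.4 -19.5] rot [-1.000e-04  3.000e-04 -1.591e+00]
```

The slot heading is now -1.37, which is the full quarter turn, so the head is locked and released. Returning the key.

arm_command([
  {"grip": 0.0,"linear": [0,0,-19.5],"rot": [0,0,0]},
  {"grip": 0.0,"linear": [517,-2.4,-19.5],"rot": [0,0,-1.591]},
  {"grip": 0.0,"linear": [517,-2.4,-19.5],"rot": [0,0,-1.591]},
  {"grip": 0.0,"linear": [517,-2.4,-19.5],"rot": [0,0,-1.591]},
  {"grip": 0.0,"linear": [517,-2.4,-19.5],"rot": [0,0,-1.591]},
  {"grip": 0.0,"linear": [517,-2.4,-19.5],"rot": [0,0,-1.591]},
  {"grip": 0.0,"linear": [517,-2.4,-19.5],"rot": [0,0,-1.591]},
  {"grip": 0.0,"linear": [517,-2.4,-19.5],"rot": [0,0,-1.591]},
  {"grip": 0.0,"linear": [517,-2.4,-19.5],"rot": [0,0,-1.591]},
  {"grip": 0.0,"linear": [517,-2.4,-19.5],"rot": [0,0,-1.591]},
])

```text
clock: 22.82
position: [569.4, -288.4, 139.4]
ee_rot: [0.998, 0.056, -0.001, -0.0]
contact_force: [-0.0, 0.5, -1.0]
gripper_width: 15.4
grasp_force: 59.0
```

```bash
python3 -c "
from m import *
goto([569.5,-289,60],0.152)"
```

```text
22.825 [ 569.45 -288.36  139.44] [-0.02  0.53 -1.  ] [ 0.03 -0.16 -0.02] yaw 0.1120
linear [ 0.1  0.7 79.4] rot [-0.    0.   -0.04]
```

arm_command([
  {"grip": 0.0,"linear": [0,0,30],"rot": [0,0,0]},
  {"grip": 0.0,"linear": [0,0,60],"rot": [0,0,0]},
  {"grip": 0.0,"linear": [0,0,85],"rot": [0,0,0]},
  {"grip": 0.0,"linear": [0,0,90],"rot": [0,0,0]},
  {"grip": 0.0,"linear": [0,0,90],"rot": [0,0,0]},
  {"grip": 0.0,"linear": [0,0,90],"rot": [0,0,0]},
])

```text
clock: 23.58
position: [570.6, -286.8, 51.7]
ee_rot: [0.999, 0.053, 0.001, 0.0]
contact_force: [0.2, -0.8, -1.0]
gripper_width: 15.0
grasp_force: 59.1
```

Run:
```python
from m import *
p=imaging.get_image("wrist");g=cv2.cvtColor(p["frame"],cv2.COLOR_RGB2GRAY)
goto([569.5,-289,8],0.152)
print("pocket expected",[np.round(proj(p,[569.4+14*np.cos(.18)*a-4*np.sin(.18)*b,-289.5+14*np.sin(.18)*a+4*np.cos(.18)*b,30],T)) for a,b in((1,1),(1,-1))],"stand far corners",[np.round(proj(p,[569.4+35*np.cos(.18)-25*np.sin(.18)*b,-289.5+35*np.sin(.18)+25*np.cos(.18)*b,30],T)) for b in (1,-1)],"blade",np.round(proj(p,(T@np.array([11,0,6,1]))[:3],T)))
sub=np.clip(g[196:276:2,270:380].astype(int),0,None)
print("\n".join("%d "%(196+2*i)+"".join(" .:-=+*#%@"[min(9,v//6)] for v in r) for i,r in enumerate(sub)))
```

```text
23.575 [ 570.57 -286.81   51.72] [ 0.17 -0.78 -1.05] [-0.03  0.02  0.01] yaw 0.1063
linear [-1.3  2.  43.8] rot [ 0.   -0.   -0.05]
pocket expected [array([321., 247.]), array([335., 245.])] stand far corners [array([279., 212.]), array([372., 205.])] blade [325. 258.]
196 @@@@@@@@@@@@@@@@@@@@@@@@@@@@@@@@@@@@@@@@@@@@@@@@@@@@@@@@@@@@@@@@@@@@@@@@@@@@@@@@@@@@@@@@@@@@@@@@@@@@@@@@@@@@@@
198 @@@@@@@@@@@@@@@@@@@@@@@@@@@@@@@@@@@@@@@@@@@@@@@@@@@@@@@@@@@@@@@@@@@@@@@@@@@@@@@@@@@@@@@@@@@%%%%@@@@@@@@@@@@@@@
200 @@@@@@@@@@@@@@@@@@@@@@@@@@@@@@@@@@@@@@@@@@@@@@@@@@@@@@@@@@@@@@@@@@@%##*+++=---:::::::::..:.::::+@@@@@@@@@@@@@@
202 @@@@@@@@@@@@@@@@@@@@@@@@@@@@@@@@@@@@@@@%%%%#*+++=----::::::::.::::..::.:........:.:....:.......:+@@@@@@@@@@@@@
204 @@@@@@@@@@@@@@@@%#**++==-::::::::.:.:..............:::...:.:.:::.:.:::.:.::.:.:::.::.:......:...:=@@@@@@@@@@@@
206 @@@@@@@@@@@@@@+:::.:.:.:..:...::...:.:..:.:.:.:..:.::.:..:...::.::....:.::..:...::.....:.::...:::.-#@@@@@@@@@@
208 @@@@@@@@@@@@@=:.......::..:::::.:.::.:......::..:....:.:.......::::.:.::...::::..::::::::::::::::::+@@@@@@@@@@
210 @@@@@@@@@@@@=...:.:..
[... 3069 characters left out ...]
:-#@@@@@@@
264 @@@@@@@@@@@@@@@%-::::::::::::::::::::::::.::::::::=%@@@@@@@@@@@@@@@=:::::::::::::::::::::::::::::::::-#@@@@@@@
266 @@@@@@@@@@@@@@@@=:::::::::::::::::::::::::::--::--+%@@@@@@@@@@@@@@@=::::::::::::::::::::::::::::::::::*@@@@@@@
268 @@@@@@@@@@@@@@@@+:::::::::::::::::::::-=+*#########%%%%%@@@@@@@@@@#*+=-:::::::::::::::::::::::::::::::*@@@@@@@
270 @@@@@@@@@@@@@@@@#:::::::::::::::::::-+*#%%%%%%%%%%%%%%%%%%%%%%%%%%%%%#*=-:::::::::::::::::::::::::::::#@@@@@@@
272 @@@@@@@@@@@@@@@@%-:::::::::::::::::-=##%%%%%%%%%%%%%%%%%%%%%%%%%%%%%%%#*=-::::::::::::::::::::::::::::+@@@@@@@
274 @@@@@@@@@@@@@@@@@=:::::::::::::::::=*#%%%%%%%%%%%%%%%%%%%%%%%%%%%%%%%%%#+-::::::::::::::::::::::::::::+@@@@@@@
```

arm_command([
  {"grip": 0.0,"linear": [-1.2,2.4,0],"rot": [0,0,-0.06]},
  {"grip": 0.0,"linear": [-1.2,2.4,0],"rot": [0,0,-0.06]},
  {"grip": 0.0,"linear": [-1.2,2.4,0],"rot": [0,0,-0.06]},
  {"grip": 0.0,"linear": [-1.2,2.4,5],"rot": [0,0,-0.06]},
  {"grip": 0.0,"linear": [-1.2,2.4,10],"rot": [0,0,-0.06]},
  {"grip": 0.0,"linear": [-1.2,2.4,15],"rot": [0,0,-0.06]},
  {"grip": 0.0,"linear": [-1.2,2.4,20],"rot": [0,0,-0.06]},
  {"grip": 0.0,"linear": [-1.2,2.4,20],"rot": [0,0,-0.06]},
  {"grip": 0.0,"linear": [-1.2,2.4,20],"rot": [0,0,-0.06]},
])

```text
clock: 24.75
position: [568.8, -289.2, 30.5]
ee_rot: [0.997, 0.083, 0.0, 0.0]
contact_force: [-0.4, -0.5, -0.5]
gripper_width: 15.2
grasp_force: 59.1
```

```bash
python3 -c "
from m import *
goto([569.4,-289.4,8],0.17)"
```

```text
24.75 [ 568.82 -289.16   30.51] [-0.39 -0.53 -0.52] [ 0.05  0.01 -0.03] yaw 0.1660
linear [ 0.5  0.3 22.5] rot [ 0. -0. -0.]
```

arm_command([
  {"grip": 0.0,"linear": [0.5,0.2,5],"rot": [0,0,0]},
  {"grip": 0.0,"linear": [0.5,0.2,10],"rot": [0,0,0]},
  {"grip": 0.0,"linear": [0.5,0.2,15],"rot": [0,0,0]},
  {"grip": 0.0,"linear": [0.5,0.2,19],"rot": [0,0,0]},
  {"grip": 0.0,"linear": [0.5,0.2,21.5],"rot": [0,0,0]},
  {"grip": 0.0,"linear": [0.5,0.2,21.5],"rot": [0,0,0]},
  {"grip": 0.0,"linear": [0.5,0.2,21.5],"rot": [0,0,0]},
])

```text
clock: 25.62
position: [569.4, -289.3, 9.1]
ee_rot: [0.997, 0.083, 0.0, 0.0]
contact_force: [-0.3, 0.6, 0.1]
gripper_width: 15.0
grasp_force: 59.1
```

```bash
python3 m.py
```

```text
25.625 [ 569.37 -289.27    9.12] [-0.27  0.65  0.13] [-0.02  0.01 -0.02] yaw 0.1660
```

Going down gently to contact, then opening.

arm_command([
  {"grip": 0.0,"linear": [0,0,0.7],"rot": [0,0,0]},
  {"grip": 0.0,"linear": [0,0,1.4],"rot": [0,0,0]},
  {"grip": 0.0,"linear": [0,0,1.4],"rot": [0,0,0]},
  {"grip": 0.0,"linear": [0,0,1.4],"rot": [0,0,0]},
])

```text
clock: 26.12
position: [569.3, -289.3, 8.0]
ee_rot: [0.997, 0.083, 0.0, 0.0]
contact_force: [-1.6, 0.3, 2.8]
gripper_width: 15.2
grasp_force: 59.6
```

```bash
python3 m.py
```

```text
26.125 [ 569.35 -289.29    8.  ] [-1.62  0.25  2.78] [ 0.23  0.27 -0.03] yaw 0.1661
```

arm_command([
  {"grip": 0.2,"linear": [0,0,0],"rot": [0,0,0]},
  {"grip": 0.35,"linear": [0,0,0],"rot": [0,0,0]},
  {"grip": 0.5,"linear": [0,0,0],"rot": [0,0,0]},
  {"grip": 0.5,"linear": [0,0,0],"rot": [0,0,0]},
  {"grip": 0.5,"linear": [0,0,-20],"rot": [0,0,0]},
  {"grip": 0.5,"linear": [0,0,-50],"rot": [0,0,0]},
  {"grip": 0.5,"linear": [0,0,-90],"rot": [0,0,0]},
  {"grip": 0.5,"linear": [0,0,-130],"rot": [0,0,0]},
  {"grip": 0.5,"linear": [0,0,-170],"rot": [0,0,0]},
  {"grip": 0.5,"linear": [0,0,-170],"rot": [0,0,0]},
])

```text
clock: 27.38
position: [571.4, -290.1, 182.1]
ee_rot: [0.997, 0.083, 0.004, 0.002]
contact_force: [0.3, 0.1, -0.7]
gripper_width: 42.7
grasp_force: 0.0
```

Run:
```python
from m import *
import pickle
p=imaging.get_image("wrist");g=cv2.cvtColor(p["frame"],cv2.COLOR_RGB2GRAY)
print([np.round(a["rect"]) for a in models.spot_in(p,"key")[:2]])
h=lambda z:[np.round(proj(p,[569.4+18*np.cos(.166)*a-8*np.sin(.166)*b,-289.4+18*np.sin(.166)*a+8*np.cos(.166)*b,z],T)) for a,b in((1,1),(1,-1),(-1,-1),(-1,1))]
print("expected handle top",h(80),"bottom",h(30))
sub=g[150:260:3,290:370]
print("\n".join("%d "%(150+3*i)+"".join(" .:-=+*#%@"[min(9,v//12)] for v in r) for i,r in enumerate(sub)))
# side view: compare against the first picture
a=cv2.imread("pics/side0.png")[340:415,360:430].astype(int); b=imaging.get_image("side")["frame"][340:415,360:430,::-1].astype(int)
d=abs(a-b).max(2); print("side diff >40:",(d>40).sum(), "rect",[np.round(x["rect"]) for x in models.spot_in(imaging.get_image("side"),"key")[:2]])
```

```text
27.375 [ 571.41 -290.08  182.07] [ 0.32  0.08 -0.73] [-0.01  0.02 -0.01] yaw 0.1664
[array([273., 300., 302., 366.]), array([311., 202., 334., 255.])]
expected handle top [array([312., 211.]), array([333., 211.]), array([333., 256.]), array([313., 256.])] bottom [array([314., 200.]), array([332., 199.]), array([332., 239.]), array([314., 239.])]
150 @@@@@@@@@@@@@@@@@@@@@@@@@@@@@@@@@@@@@@@@@@@@@%%%%##%%%%%%#%%%%%%%%%%%%%%%%%%%%%%
153 @@@@@@@@@@@@@@@@@@@@@@@@@@@@@@@@@@@@@@@@@@@@@%%%%%##%%%%%%%%%%%%%%%####%%%%%%%%%
156 @@@@@@@@@@@@@@@@@@@@@@@@@@@@@@@@@@@@@@@@@@@%%%%%%%#%%%%%%#####%%%%%%%%%%%%%%%###
159 @@@@@@@@@@@@@@@@@@@@@@@@@@@@@@@@@@@@@@@@@%#%%%%%%%%%%%%%%%%%###%%%%%%%%%%%%%%###
162 @@@@@@@@@@@@@@@@@@@@@@@@@@@@@@@@@@@@@@@@@%%%%%%%%%####%%%%%%%%%%%%%%%%%%%%%%%%%%
165 @@@@@@@@@@@@@@@@@@@@@@@@@@@@@@@@@@@@@@@@@%%##%%%%###%%%%%%%%%%%%%%%%%%%%%%%%%#%#
168 @@@@@@@@@@@@@@@@@@@@@@@@@@@@@@@@@@@@@@@@%%#####%##%%%%%%%%%%%%%%%%%%%%%%%%%%%##%
171 @@@@@@@@@@@@@@@@@@@@@@@@@@@@@@@@@@@@@@%###%%%%%%%%#%%%%##%%%%%%##%%%%%%%%%%%%%%%
174 @@@@@@@@@@@@@@@@@@%%%%%%%%%%%%%%%%%%%%%%%%%%%%%%%%%%%%###%%%%%%%%#%%
[... 1784 characters left out ...]
%#%####%%%%%%
240 @@@@@@%-....  . ... ..-==================-:.. ..  ...... ..:=*#%%####%%#####%%%%
243 @@@@@@@=... ....  ....:==================-:. .. . . .......:=##%%%%%%%%%###%%%%%
246 @@@@@@@+...... . .. ..:==================-:..  .. ..... ...:=*#############%%%%%
249 @@@@@@@*. . . . .. . .--=================-:...   . .....  .:=##%%%############%%
252 @@@@@@@*.... .... . ..:-=================-:. ...... .... ..:=*##################
255 @@@@@@@*:.... ... . ....:---------------::.................:=*##%%%#############
258 @@@@@@@@@%#*####################################%%######################%%%%%###
side diff >40: 1540 rect [array([330., 375., 348., 410.]), array([391., 355., 411., 383.])]
```

```bash
python3 -c "
from bench import job
print(job.job_done())"
```

```text
the job is handed in; nothing more can be done
None
```

The job is handed in: the open fastener is turned to its locked position (slot about 1.57 rad round), with no more than about 11 N read on it when I checked between moves, and the key is back upright in its stand. I did not separately confirm that the head had sprung back up. The first grasp missed and pressed on the key's handle with about 6 N, because the real fingertips sit about 36 mm short of the reported TCP.

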